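# Show the marked hole saw to the inspection camera

## Robot

A 6-joint arm with a two-finger parallel gripper is mounted at the origin on the work surface. World frame = base frame: x ahead of the robot, y to its left, z up, the work surface at z = 0. Lengths are in m, angles in rad, forces in N, time in s.
With the tool pointing down it reaches from about 0.4 to 0.825 m from the base axis. Payload 7 kg.
Tool frame: the origin (TCP) lies on the centre line of the jaws, within the pads' length; the fingertips stand 14 mm ahead of it and the grasp point (between the pads) lies 5 mm behind it; z points along the fingers, y is the line along which they close (so a half turn about z gives the same grasp; the last joint's range is limited). The gripper opens to 88 mm and grips with 3 to 60 N. Pads are 19 mm wide; open, the fingers measure 130 mm over their backs; the gripper's body (78 mm by 193 mm) begins 47 mm behind the grasp point.
Start: joints at [-0.977, 0.359, 0.012, 0, -1.224, -0.288], TCP at [0.203, -0.644, 0.241] pointing down, gripper open.
Joint ranges: [-3.07, 3.07], [-1.43, 2.12], [-1.02, 1.25], [-3.03, 1.67], [-3.05, -0], [-3.03, 3.03]. Speed limits (rad/s): [2.39, 2.39, 3.01, 3.14, 3.14, 3.14].

## Interface

Orientations are given as [roll, pitch, yaw] about the fixed x, y, z axes, in that order (R = Rz(yaw) Ry(pitch) Rx(roll)).
In Python, from station import arm gives the robot as it stands.
- The arm moves only by the tool move_arm, never from a script. Its argument "rows" is a list of rows, each an object with "translation": the shift along the tool's x, y, z in cm, a list of three; "rot": the turn, a rotation vector about the tool's x, y, z in degrees, a list of three; "hand": the closure, from 0 (fully open) to 1 (shut). A call has 1 to 8 rows; each row is the pose to reach, as a shift and turn from the pose commanded when the call began, along the tool's axes at that moment; what a row does not reach only later rows make up. A row lasts 1/12 s, in which the tool goes at most 41.7 mm and 7.16 degrees, less where a joint would pass 70% of its speed; a pose out of reach is approached as far as the arm can. A call with a gripper value outside its range is refused whole. The fingers move at their own pace and stop on an object; "squeeze" is the grip in N (left out, the last holds). Time passes only in rows, so rows that repeat a pose let the fingers close. It gives the time, the measured TCP pose, the force, the opening and the grip force at its end, in the units of the state.
- arm.get_state(): the state, without advancing time (a new reading comes with each control period).
- arm.grab_frame(name): name is "scene" or "top" or "wrist"; returns (picture, depth): 400x640x3 uint8, red, green, blue; 400x640 float32, m along the optical axis (not along the pixel's ray), 0 where there is no reading.
- arm.camera_params(name): a dict with "vfov" (degrees; the focal length in pixels is half the picture's height over the tangent of half this angle, whatever the lens; pixels are square), "cx", "cy" (the principal point, pixels), "position" and "orientation" of the camera in the world; the wrist camera has in their place "tool_from_camera" (4x4, takes a point from camera to tool coordinates, whose origin is the TCP and whose axes are the flange's). Camera axes: x right, y down, z forward; pixel columns grow to the right and rows downward; lengths in m; the calibration is good to about 2 mm. A picture is of the moment at which its call begins: read the wrist's pose just before it. camera_params takes no time and is no camera call.
- arm.job_done(): hands the job in; it is judged then, once.
Trained networks look in the newest picture that a camera, given by its name, has taken for a name from the list of things; names that differ only in an ending like _2 or _b are one class to them, and where a whole thing is asked for, a point or a joint stands for the part that bears it (a point fixed in the world has none). Each returns a list of dicts, best first, with "p" (0 to 1); they miss things now and then, are a little off and sometimes report something else, mostly with a low value. They report only what shows in the picture. A call takes as long as a camera call. They do not tell look-alikes from the thing itself.
- arm.search_frame(label, camera): "point" ([x, y, z] in m, in the coordinates of the camera as it stood for that picture, good to about 4 mm: the middle of the surface that is visible of it).
- arm.pinpoint(label, camera): "point" ([x, y, z] in m, in the coordinates of the camera as it stood for that picture, good to about 4 mm: a listed point, or the origin of a listed thing).
The state is a dict: "t": time; "q": joint angles; "qd": joint speeds; "joint_efforts": joint torques, N m; "eef_pos": TCP position; "ee_rot": TCP orientation; "force": force on the tool from outside, world axes, zero at the start; "moment": the same for the moment, N m; "width": finger opening in m; "gripper_force": force on a finger pad.
Only numpy, scipy, OpenCV 4.12 (cv2) and the standard library are available. Lean on these libraries where they do the work, as an engineer would, in place of code of your own. Each camera call takes 0.05 s, during which the arm holds its last target. There are 200 camera calls.

## Task

The freshly marked hole saw stands under the loose cover of the curing box: lift the cover off its pins and set it down flat on the middle of the rubber mat, let go of it, and do not drop it. Then take the saw out of the box and hold it up in the air before the inspection camera, its toothed mouth facing the lens squarely, centred on the lens and about 10 cm from it. Finish while still holding it there without moving, and leave the camera and the other things on the bench where they are.

Things in the scene. Friction and masses are not known exactly. Their poses are not given: they have to be found in the camera images.
- curing_box: open-topped grey sheet-metal box, fixed to the bench, 160 x 160 mm outside, 56 mm high, walls and floor 6 mm thick. Origin: centre of its underside, on the bench; x and y along its sides. Two upright pins, 6 mm thick and 10 mm high, stand on the rim at (+74, +74) mm and (-74, -74) mm.
- cover: loose square aluminium plate, 172 x 172 x 4 mm, 0.3 kg, lying on the box's rim with two 8 mm holes over the pins. Origin: centre of its underside; z up. On top in the middle a black bridge handle: bar 14 mm wide (cover's x), 80 mm long (its y), 14 mm high, its top 38 mm above the origin, open under the bar between two end posts.
- rubber_mat: black rubber mat fixed on the bench, 210 x 210 x 3 mm, left or right of the box. Origin: centre of its underside; x and y along its sides.
- hole_saw: the hole saw to be shown, loose in the box under the cover: a red steel cup, 50 mm across outside, 42 mm high, wall 3 mm, about 0.1 kg, standing mouth (teeth) down on the box floor, anywhere within 9 mm of the box's middle. Origin: centre of its toothed mouth; z runs along its axis from the mouth to the closed end. Firm to grip across the outside.
- saw_mouth (a point): centre of the hole saw's toothed mouth (same point as the origin of hole_saw).
- saw_cap (a point): centre of the hole saw's closed end, 42 mm along its z from the mouth.
- camera_stand: stand of the inspection camera, fixed on the bench across the box from the mat: dark 90 x 90 x 12 mm plate with two cheeks, 80 mm high. Origin: centre of its underside. Between the cheeks, on a stiff hinge 66 mm up, a grey 42 mm cube with a black 34 mm lens barrel looks up at a slant, leaning 0.3 to 0.6 rad from vertical to the stand's -x (about towards the robot).
- lens (a point): centre of the front glass of the camera's lens, 50 mm from its hinge. z is the viewing direction, out of the lens, upward at a slant.
- focus (a point): the point in the air 100 mm straight in front of the lens glass, where the mouth of the saw should be; same axes as lens.
- spare_saw_wide: bystander: red hole saw, 64 mm across, 42 mm high, standing by the camera stand. Origin: centre of its underside.
- spare_saw_slim: bystander: red hole saw, 38 mm across, 42 mm high, standing by the camera stand. Origin: centre of its underside.
- spanner: bystander: steel spanner lying on the bench, in front of the box. Origin on its underside.
- ink_cup: bystander: white open cup, 76 mm across, 40 mm high, behind the box. Origin: centre of its underside.
- thinner_bottle: bystander: white bottle, 60 mm across, 150 mm high, behind the box. Origin: centre of its underside.
- arbor: bystander: steel arbor standing on its 32 mm wide flange, 85 mm high, behind the box. Origin: centre of its underside.
- pigment_tin: bystander: closed tin, 56 mm across, 50 mm high, behind the box. Origin: centre of its underside.
Things that resemble listed ones, but are neither listed nor needed, are in the scene too. There is more than one size of the camera_stand; the job needs the larger. What is shaped like the cover but red is not meant.

How it is judged:
On the way, in this order (a step that is already met when the one before it is completed fails the run):
1. the cover lies flat on the mat, let go of (horizontal distance between cover and rubber_mat below 0.06 m and height (world z) of cover below 0.009 m and angle between cover's own z axis and vertical below 0.06 rad and contact force between the fingers and cover below 0.1 N), for 0.2 s.
2. the saw is held in the fingers, lifted clear of the box (height (world z) of saw_mouth above 0.08 m and contact force between the fingers and hole_saw above 1 N), for 0.2 s.
At the end, for the whole second after the job is handed in: Saw held still in the fingers, clear of the camera: mouth centre within 25 mm of the point 100 mm before the lens, axis within 0.17 rad of the viewing axis, mouth to the lens. Cover flat and released on the mat, centre within 60 mm of the mat's (all of step 1 and distance between saw_mouth and focus below 0.025 m and angle between the z axis of hole_saw and the z axis of lens, either way round below 0.17 rad and z of saw_cap in the frame of lens above 0.11 m and height (world z) of saw_mouth above 0.12 m and contact force between the fingers and hole_saw above 1 N and contact force between hole_saw and camera_stand below 0.1 N and linear speed of hole_saw below 0.02 m/s and angular speed of hole_saw below 0.2 rad/s); the arm keeps its last pose, push and grip.
It fails at once if the cover is dropped (falls free faster than 0.5 m/s) (contact force between the fingers and cover below 0.1 N and linear speed of cover above 0.5 m/s).
It fails at once if the saw is dropped (falls free faster than 0.5 m/s) (contact force between the fingers and hole_saw below 0.1 N and linear speed of hole_saw above 0.5 m/s).
It fails at once if the camera is pushed out of its setting (lens moved over 10 mm) (distance of lens from where it was at the start of the episode above 0.01 m).
It fails at once if a bystander is moved by more than 30 mm (distance of any of spare_saw_wide, spare_saw_slim, spanner, ink_cup, thinner_bottle, arbor, pigment_tin from where it was at the start of the episode above 0.03 m).
It also fails if it takes over 58 s, if anything falls off the work surface, if the arm or the gripper's body presses on something with over 40 N, if the wrist force passes 120 N, or if a joint passes its speed limit or range.

## Working session

There is one attempt and no reset: what is moved stays moved. The work goes in short steps, Python scripts to look and compute and a tool call to move; the robot and the scene stay as the last step left them, time stands still between calls to the robot, and variables do not carry over. Pictures are saved under pics/ and viewed, at most 10 in all, crops included, and the job is handed in when it is done.

Besides the shell and the picture viewer there is one more tool, called after "Emit:" by a JSON object that holds its "method" and its "body". move_arm: Moves the arm, as the interface text tells. Its arguments: {"type":"object","properties":{"rows":{"type":"array","items":{"type":"object","properties":{"translation":{"type":"array","items":{"type":"number"}},"rot":{"type":"array","items":{"type":"number"}},"hand":{"type":"number"}}}},"squeeze":{"type":"number"}},"required":["rows"]}

```bash
ls; mkdir -p pics
cat > h.py <<'E'
import numpy as np,cv2
from scipy.spatial.transform import Rotation as R
from station import arm
def cam(n):
    p=arm.camera_params(n); f=200/np.tan(np.radians(p["vfov"])/2)
    if n=="wrist":
        s=arm.get_state(); T=np.eye(4); T[:3,:3]=R.from_euler("xyz",s["ee_rot"]).as_matrix(); T[:3,3]=s["eef_pos"]
        T=T@np.array(p["tool_from_camera"])
    else:
        T=np.eye(4); o=np.array(p["orientation"]); T[:3,:3]=o if o.shape==(3,3) else R.from_euler("xyz",o).as_matrix(); T[:3,3]=p["position"]
    return T,f,p["cx"],p["cy"]
def w(T,p): return T[:3,:3]@np.array(p)+T[:3,3]
def proj(c,P):
    T,f,cx,cy=c; q=T[:3,:3].T@(np.array(P)-T[:3,3]); return np.round([cx+f*q[0]/q[2],cy+f*q[1]/q[2]]).astype(int)
def cloud(c,d):
    T,f,cx,cy=c; v,u=np.indices(d.shape); P=np.stack([(u-cx)/f*d,(v-cy)/f*d,d],-1); P=P@T[:3,:3].T+T[:3,3]; P[d==0]=np.nan; return P
def save(n,im,s=1): cv2.imwrite("pics/"+n+".png",cv2.resize(im[...,::-1],None,fx=s,fy=s))
E
python3 - <<'E'
from h import *
print({k:np.round(v,3).tolist() for k,v in arm.get_state().items()})
for n in("scene","top"):
    print(n,arm.camera_params(n))
    c=cam(n); im,d=arm.grab_frame(n); save(n+"0",im); np.savez("/tmp/"+n,im=im,d=d)
    for l in("curing_box","cover","rubber_mat","camera_stand","lens","focus"):
        for r in arm.pinpoint(l,n):
            P=w(c[0],r["point"]); print(l,round(r["p"],2),P.round(3),proj(c,P))
E
```

```text
pics
{'t': 0.0, 'q': [-0.977, 0.359, 0.011, -0.0, -1.224, -0.288], 'qd': [0.0, -0.002, 0.002, 0.001, 0.002, -0.0], 'joint_efforts': [-0.0, -58.272, 29.306, 6.997, 0.007, -0.0], 'eef_pos': [0.203, -0.643, 0.24], 'ee_rot': [3.14, -0.0, -2.836], 'force': [0.72, 0.093, 0.257], 'moment': [0.013, 0.061, -0.014], 'gripper_force': 0.0, 'width': 0.088}
scene {'vfov': 57.18656826602849, 'cx': 316.69549621489114, 'cy': 195.62820997596967, 'position': array([1.05420001, 0.26090668, 0.66514065]), 'orientation': array([-2.26269068e+00, -1.15707895e-03,  2.06135070e+00])}
cover 0.92 [ 0.549 -0.002  0.061] [319 241]
cover 0.76 [ 0.215 -0.267  0.001] [295 159]
cover 0.73 [0.741 0.172 0.001] [354 365]
rubber_mat 0.83 [0.554 0.296 0.004] [447 312]
camera_stand 0.86 [ 0.558 -0.426 -0.005] [182 207]
camera_stand 0.58 [ 0.513 -0.296  0.   ] [229 210]
lens 0.62 [ 0.497 -0.292  0.116] [228 173]
lens 0.52 [ 0.602 -0.311  0.004] [202 228]
lens 0.5 [ 0.556 -0.428  0.078] [174 182]
lens 0.3 [ 0.44  -0.298  0.001] [245 195]
top {'vfov': 53.17087464379369, 'cx': 322.1974332563245, 'cy': 197.60641533496278, 'position': array([ 0.3922044 , -0.0294331 ,  1.15422338]), 'orientation': array([-3.04729801, -0.01227959, -1.57371455])}
cover 0.87 [ 0.55  -0.006  0.059] [309 178]
cover 0.87 [ 0.209 -0.27   0.001] [402 300]
rubber_mat 0.59 [ 0.552  0.301 -0.001] [203 181]
camera_stand 0.94 [ 0.551 -0.429  0.006] [455 180]
camera_stand 0.8 [ 0.509 -0.294 -0.004] [408 195]
lens 0.72 [ 0.559 -0.427  0.082] [463 174]
lens 0.58 [ 0.493 -0.292  0.117] [418 197]
lens 0.43 [ 0.549 -0.006  0.058] [309 179]
focus 0.63 [ 0.51  -0.294 -0.   ] [408 194]
focus 0.56 [ 0.453 -0.288  0.207] [426 209]
focus 0.53 [ 0.555 -0.426  0.146] [472 171]
```

View pics/scene0.png

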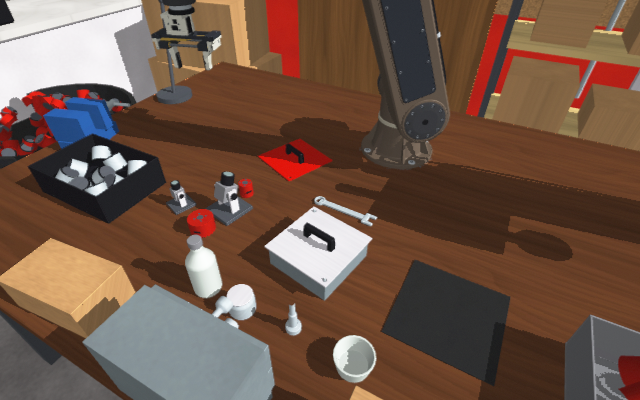

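View pics/top0.png

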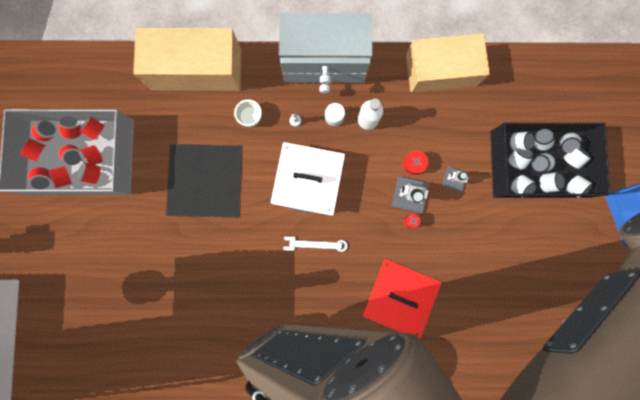

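The scene view shows the cover with its black handle on the box at (319,241), a red look-alike at (295,159), the mat at (447,312), the large stand at (230,200) and the small one at (178,197). The top view agrees: cover (309,178), red plate (402,300), large stand (410,195), small stand (455,178), mat (204,181).

Candidates in the top view:
- **Cover:** white at (309,178) or red at (402,300). I choose the white one, which sits on the box.
- **Stand:** (410,195) or (455,178). I choose (410,195), the larger.

Run:
```python
from h import *
for n in("top","scene"):
    D=np.load(f"/tmp/{n}.npz"); im,d=D["im"],D["d"]; c=cam(n); P=cloud(c,d)
    def rect(m,name):
        q=P[m]; r=cv2.minAreaRect(q[:,:2].astype(np.float32)); print(n,name,len(q),np.round(r[0],4),np.round(r[1],3),round(r[2],1),"z",np.nanmedian(q[:,2]).round(4), "mean",q.mean(0).round(4))
    near=lambda x,y,r:np.hypot(P[...,0]-x,P[...,1]-y)<r
    z=P[...,2]
    rect(near(.549,-.003,.14)&(z>.05)&(z<.067),"cover")
    rect(near(.549,-.003,.06)&(z>.08),"handle")
    rect(near(.553,.298,.16)&(im.max(-1)<55)&(z<.012),"mat")
    rect(near(.51,-.294,.085)&(z>.02)&(z<.2)&(im.max(-1)-im.min(-1).astype(int)<40),"stand")
    rect(near(.51,-.294,.085)&(z>.007)&(z<.02)&(im.max(-1)<90),"plate")
a=cv2.resize(im[130:230,150:290],(560,400)); b=cv2.resize(im[200:300,260:380],(480,400))
T=np.load("/tmp/top.npz")["im"]; t=cv2.resize(T[130:240,260:480],(800,400))
cv2.imwrite("pics/crop.png",cv2.resize(np.vstack([cv2.resize(a,(800,400)),t])[...,::-1],(600,600)))
```

```text
top cover 3652 [ 0.5504 -0.0034] [0.172 0.173] 78.9 z 0.0614 mean [ 0.5491 -0.0031  0.0614]
top handle 169 [ 0.5498 -0.0035] [0.08  0.014] 79.0 z 0.0947 mean [ 0.549  -0.0036  0.0941]
top mat 185 [0.5928 0.3919] [0.015 0.126] 89.7 z 0.0041 mean [0.59   0.3925 0.0044]
top stand 410 [ 0.489  -0.2872] [0.074 0.101] 64.0 z 0.0913 mean [ 0.5048 -0.2907  0.0906]
top plate 13 [ 0.538  -0.3426] [0.01  0.009] 87.3 z 0.0141 mean [ 0.5376 -0.3429  0.0136]
scene cover 4154 [ 0.5508 -0.0026] [0.174 0.175] 78.9 z 0.061 mean [0.5607 0.002  0.061 ]
scene handle 276 [ 0.5517 -0.0026] [0.081 0.016] 79.2 z 0.0934 mean [0.5551 0.0007 0.0917]
scene mat 9537 [0.5545 0.2987] [0.212 0.211] 88.7 z 0.0039 mean [0.5654 0.3039 0.0038]
scene stand 665 [ 0.4898 -0.2864] [0.072 0.105] 68.6 z 0.0796 mean [ 0.5164 -0.2853  0.0779]
scene plate 182 [ 0.5012 -0.2966] [0.089 0.114] 79.2 z 0.013 mean [ 0.5296 -0.3131  0.0129]
```

View pics/crop.png

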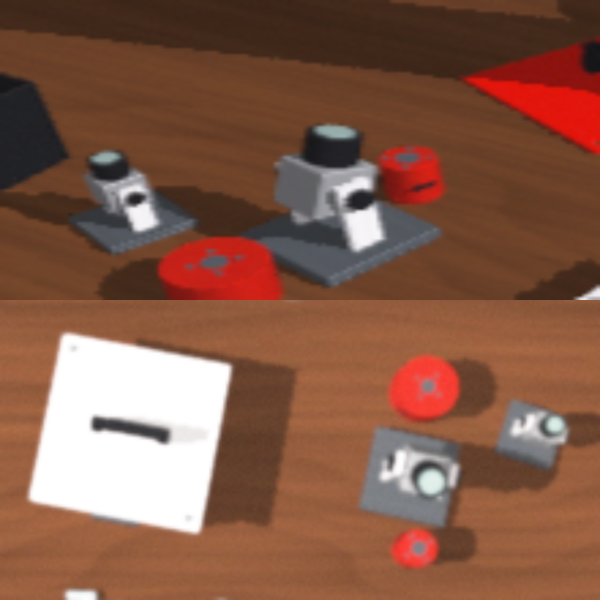

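The crop confirms it: the silver cover with two pin holes is on the grey box. The larger camera stand stands between the two red spare saws, with the smaller copy to its right. First I'll take a wrist look at the lens on the way.

```bash
cat >> h.py <<'E'
def go(pos,ax=None,rot=None):
    s=arm.get_state(); A=R.from_euler("xyz",s["ee_rot"]); B=A if rot is None else rot
    print("pos",np.round(s["eef_pos"],4),"rot",np.round(s["ee_rot"],3),"tr cm",(A.inv().apply(np.array(pos)-s["eef_pos"])*100).round(2),"rot deg",np.degrees((A.inv()*B).as_rotvec()).round(2))
def down(yaw): return R.from_euler("xyz",[np.pi,0,np.radians(yaw)])
E
python3 - <<'E'
from h import *
p=arm.camera_params("wrist"); print(p)
# view pose: camera looking at lens from above-front
go([.40,-.30,.33],rot=down(-101))
M=down(-101).as_matrix()@p["tool_from_camera"][:3,:3]; print(M[:,2], down(-101).as_matrix()@p["tool_from_camera"][:3,3])
E
```

```text
{'vfov': 67.88976309513211, 'cx': 318.154091777596, 'cy': 202.28077449905285, 'tool_from_camera': array([[-5.14932789e-04, -9.61297075e-01, -2.75513463e-01,
         7.45391524e-02],
       [ 9.99999729e-01, -3.50225794e-04, -6.47016001e-04,
        -5.11183654e-04],
       [ 5.25482668e-04, -2.75513722e-01,  9.61296995e-01,
        -1.43819249e-01],
       [ 0.00000000e+00,  0.00000000e+00,  0.00000000e+00,
         1.00000000e+00]])}
pos [ 0.2032 -0.6437  0.2406] rot [-3.142  0.    -2.836] tr cm [-29.12  26.85  -8.94] rot deg [ -0.    -0.   -61.48]
[ 0.05320558  0.27032805 -0.961297  ] [-0.01372095 -0.0732672   0.14381925]
```

Emit:
{"method": "move_arm", "body": {"rows": [{"translation": [-30.7, 28.5, -2], "rot": [0, 0, -61.5], "hand": 0}, {"translation": [-30.7, 28.5, -2], "rot": [0, 0, -61.5], "hand": 0}, {"translation": [-30.7, 28.5, -2], "rot": [0, 0, -61.5], "hand": 0}, {"translation": [-30.7, 28.5, -2], "rot": [0, 0, -61.5], "hand": 0}, {"translation": [-30.7, 28.5, -2], "rot": [0, 0, -61.5], "hand": 0}, {"translation": [-30.7, 28.5, -2], "rot": [0, 0, -61.5], "hand": 0}, {"translation": [-30.7, 28.5, -2], "rot": [0, 0, -61.5], "hand": 0}, {"translation": [-30.7, 28.5, -2], "rot": [0, 0, -61.5], "hand": 0}]}}

```text
t: 1.37
eef_pos: [0.3682, -0.3524, 0.2569]
ee_rot: [-3.141, -0.0, -1.83]
force: [2.0, 0.4, -0.0]
width: 0.0875
gripper_force: 0.0
```

Run:
```python
from h import *
go([.41,-.28,.26],rot=down(-101))
```

```text
pos [ 0.3682 -0.3524  0.2569] rot [-3.141 -0.    -1.83 ] tr cm [-8.07 -2.18 -0.31] rot deg [-0.05 -0.01 -3.84]
```

Emit:
{"method": "move_arm", "body": {"rows": [{"translation": [-8, -2.2, -0.3], "rot": [0, 0, -4], "hand": 0}, {"translation": [-8, -2.2, -0.3], "rot": [0, 0, -4], "hand": 0}, {"translation": [-8, -2.2, -0.3], "rot": [0, 0, -4], "hand": 0}, {"translation": [-8, -2.2, -0.3], "rot": [0, 0, -4], "hand": 0}, {"translation": [-8, -2.2, -0.3], "rot": [0, 0, -4], "hand": 0}]}}

```text
t: 1.78
eef_pos: [0.41, -0.2825, 0.2596]
ee_rot: [-3.141, -0.0, -1.765]
force: [0.1, 0.6, -0.3]
width: 0.0877
gripper_force: 0.0
```

Run:
```python
from h import *
c=cam("wrist"); im,d=arm.grab_frame("wrist"); save("w1",im); np.savez("/tmp/w1",im=im,d=d,T=c[0])
for l in("camera_stand","lens","focus"):
    for r in arm.pinpoint(l,"wrist"):
        P=w(c[0],r["point"]); print(l,round(r["p"],2),P.round(4),proj(c,P))
go([.5505,-.003,.16],rot=down(-101))
```

```text
camera_stand 0.77 [ 0.5569 -0.4275  0.0048] [181  85]
camera_stand 0.66 [ 0.5142 -0.298  -0.0025] [243 177]
lens 0.91 [ 0.551  -0.4294  0.077 ] [155  74]
lens 0.69 [ 0.4911 -0.2918  0.1127] [238 201]
pos [ 0.4092 -0.2838  0.2593] rot [ 3.141 -0.    -1.768] tr cm [-30.3   -8.36   9.93] rot deg [ 0.02 -0.   -0.31]
```

View pics/w1.png

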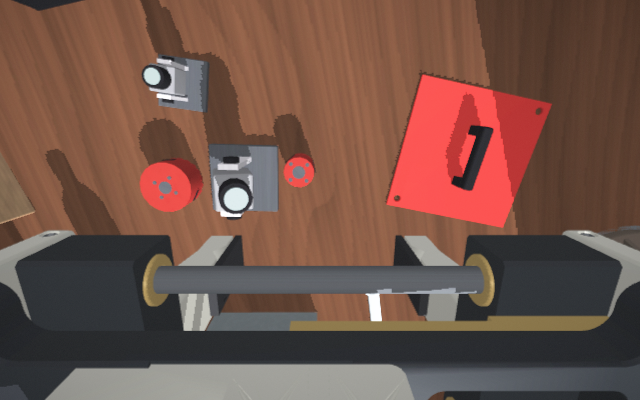

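The wrist view shows the large camera at (235,195) with its pale glass, on the dark plate spanning (210–278,145–212), flanked by spare saws at (168,186) and (299,172). Next I fit the glass plane, the ring and the plate.

Run:
```python
from h import *
D=np.load("/tmp/w1.npz"); im,d,T=D["im"],D["d"],D["T"]; p=arm.camera_params("wrist"); c=(T,200/np.tan(np.radians(p["vfov"])/2),p["cx"],p["cy"])
P=cloud(c,d); z=P[...,2]
m=(np.hypot(P[...,0]-.493,P[...,1]+.292)<.03)&(z>.1)
gray=im.astype(int); 
def pl(m,n):
    q=P[m]; 
    for _ in range(4):
        C=q.mean(0); n_=np.linalg.svd(q-C)[2][2]; n_*=np.sign(n_[2]); e=(q-C)@n_; q=q[abs(e)<max(.0015,2*e.std())] if _<3 else q
    print(n,len(q),"c",C.round(4),"n",n_.round(3),"tilt",np.arccos(n_[2]).round(3),"az",np.degrees(np.arctan2(n_[1],n_[0])).round(1),"rms",e.std().round(5))
pl(m,"all>0.1"); pl(m&(gray[...,2]>130),"glass")
pm=(np.hypot(P[...,0]-.51,P[...,1]+.294)<.075)&(z>.007)&(z<.017)
q=P[pm]; r=cv2.minAreaRect(q[:,:2].astype(np.float32)); print("plate",len(q),r,np.median(q[:,2]))
```

```text
all>0.1 1118 c [ 0.4877 -0.3019  0.1798] n [0.629 0.769 0.112] tilt 1.459 az 50.7 rms 0.00583
glass 518 c [ 0.4906 -0.2951  0.1291] n [ 0.719 -0.692  0.062] tilt 1.509 az -43.9 rms 0.00553
plate 2558 ((0.5219553709030151, -0.3002462387084961), (0.09048974514007568, 0.1168166771531105), 77.26288604736328) 0.011746579912631006
```

Emit:
{"method": "move_arm", "body": {"rows": [{"translation": [-30.3, -8.4, 8], "rot": [0, 0, 0], "hand": 0}, {"translation": [-30.3, -8.4, 8], "rot": [0, 0, 0], "hand": 0}, {"translation": [-30.3, -8.4, 8], "rot": [0, 0, 0], "hand": 0}, {"translation": [-30.3, -8.4, 8], "rot": [0, 0, 0], "hand": 0}, {"translation": [-30.3, -8.4, 8], "rot": [0, 0, 0], "hand": 0}, {"translation": [-30.3, -8.4, 8], "rot": [0, 0, 0], "hand": 0}, {"translation": [-30.3, -8.4, 8], "rot": [0, 0, 0], "hand": 0}, {"translation": [-30.3, -8.4, 8], "rot": [0, 0, 0], "hand": 0}]}}

```text
t: 2.65
eef_pos: [0.5519, -0.0005, 0.1786]
ee_rot: [3.141, -0.0, -1.767]
force: [0.0, -1.0, 0.4]
width: 0.0878
gripper_force: 0.0
```

Run:
```python
from h import *
go([.5505,-.003,.082],rot=down(-101))
```

```text
pos [ 5.519e-01 -5.000e-04  1.786e-01] rot [ 3.141 -0.    -1.767] tr cm [0.27 0.09 9.66] rot deg [ 0.01 -0.01 -0.25]
```

Emit:
{"method": "move_arm", "body": {"rows": [{"translation": [0.25, 0.1, 4], "rot": [0, 0, 0], "hand": 0}, {"translation": [0.25, 0.1, 7], "rot": [0, 0, 0], "hand": 0}, {"translation": [0.25, 0.1, 9.6], "rot": [0, 0, 0], "hand": 0}, {"translation": [0.25, 0.1, 9.6], "rot": [0, 0, 0], "hand": 0}, {"translation": [0.25, 0.1, 9.6], "rot": [0, 0, 0], "hand": 0.5}, {"translation": [0.25, 0.1, 9.6], "rot": [0, 0, 0], "hand": 1}, {"translation": [0.25, 0.1, 9.6], "rot": [0, 0, 0], "hand": 1}, {"translation": [0.25, 0.1, 9.6], "rot": [0, 0, 0], "hand": 1}], "squeeze": 40}}

```text
t: 3.32
eef_pos: [0.5507, -0.0041, 0.0854]
ee_rot: [-3.139, 0.002, -1.766]
force: [0.2, 0.5, -0.3]
width: 0.0665
gripper_force: 0.0
```

Run:
```python
from h import *
D=np.load("/tmp/w1.npz"); im,d,T=D["im"],D["d"],D["T"]; p=arm.camera_params("wrist"); c=(T,200/np.tan(np.radians(p["vfov"])/2),p["cx"],p["cy"])
P=cloud(c,d); z=P[...,2]; v,u=np.indices(d.shape)
win=(abs(u-235)<22)&(abs(v-195)<22)&(z>.09)&(z<.14)
def pl(m,n):
    q=P[m]
    for _ in range(5):
        C=q.mean(0); n_=np.linalg.svd(q-C)[2][2]; n_*=np.sign(n_[2]); e=(q-C)@n_
        if _<4: q=q[abs(e)<max(.0015,2*e.std())]
    print(n,len(q),"c",C.round(4),"n",n_.round(3),"tilt",np.arccos(n_[2]).round(3),"az",np.degrees(np.arctan2(n_[1],n_[0])).round(1),"rms",e.std().round(5))
g=win&(im.astype(int).min(-1)>120)&(np.hypot(u-235,v-195)<15)
pl(g,"glass"); print("glass px",u[g].mean(),v[g].mean(), P[g].mean(0))
pl(win&(z>.105),"top")
pm=(np.hypot(P[...,0]-.51,P[...,1]+.294)<.068)&(z>.008)&(z<.016)&(im.max(-1).astype(int)-im.min(-1)<35)
q=P[pm]; r=cv2.minAreaRect(q[:,:2].astype(np.float32)); print("plate",len(q),r)
```

```text
glass 421 c [ 0.4928 -0.2943  0.1129] n [-0.322  0.067  0.944] tilt 0.335 az 168.3 rms 0.00067
glass px 235.69383259911893 198.5 [ 0.4930116  -0.29446019  0.11296249]
top 794 c [ 0.4932 -0.2946  0.1123] n [-0.323  0.063  0.944] tilt 0.335 az 168.9 rms 0.00096
plate 2438 ((0.5089736580848694, -0.29768815636634827), (0.08981425315141678, 0.09035786986351013), 77.17279052734375)
```

Emit:
{"method": "move_arm", "body": {"rows": [{"translation": [0, 0, 0], "rot": [0, 0, 0], "hand": 1}, {"translation": [0, 0, 0], "rot": [0, 0, 0], "hand": 1}, {"translation": [0, 0, 0], "rot": [0, 0, 0], "hand": 1}, {"translation": [0, 0, 0], "rot": [0, 0, 0], "hand": 1}, {"translation": [0, 0, 0], "rot": [0, 0, 0], "hand": 1}, {"translation": [0, 0, 0], "rot": [0, 0, 0], "hand": 1}, {"translation": [0, 0, 0], "rot": [0, 0, 0], "hand": 1}, {"translation": [0, 0, 0], "rot": [0, 0, 0], "hand": 1}]}}

```text
t: 3.98
eef_pos: [0.5494, -0.004, 0.0834]
ee_rot: [3.141, -0.0, -1.766]
force: [-1.0, 0.4, 2.5]
width: 0.0136
gripper_force: 40.1
```

Emit:
{"method": "move_arm", "body": {"rows": [{"translation": [0, 0, -0.5], "rot": [0, 0, 0], "hand": 1}, {"translation": [0, 0, -1.2], "rot": [0, 0, 0], "hand": 1}, {"translation": [0, 0, -2.2], "rot": [0, 0, 0], "hand": 1}, {"translation": [0, 0, -3.5], "rot": [0, 0, 0], "hand": 1}, {"translation": [0, 0, -5], "rot": [0, 0, 0], "hand": 1}, {"translation": [0, 0, -6], "rot": [0, 0, 0], "hand": 1}, {"translation": [0, 0, -6], "rot": [0, 0, 0], "hand": 1}, {"translation": [0, 0, -6], "rot": [0, 0, 0], "hand": 1}]}}

```text
t: 4.65
eef_pos: [0.5498, -0.0039, 0.1442]
ee_rot: [-3.14, 0.001, -1.766]
force: [0.1, -0.1, -3.5]
width: 0.0137
gripper_force: 40.0
```

Run:
```python
from h import *
go([.5545,.2985,.14])
c=cam("top"); im,d=arm.grab_frame("top"); P=cloud(c,d); s=arm.get_state(); print(s["width"],s["gripper_force"],s["force"])
m=(np.hypot(P[...,0]-.48,P[...,1]+.07)<.1)&(P[...,2]>.03)&(P[...,2]<.2); print(np.median(P[m],0))
c=cam("scene"); im,d=arm.grab_frame("scene"); save("s2",im)
```

```text
pos [ 0.5498 -0.0039  0.1442] rot [-3.140e+00  1.000e-03 -1.766e+00] tr cm [-29.75   5.41   0.44] rot deg [0. 0. 0.]
0.01349448239382925 39.99751389026642 [-0.64424541  0.04989845 -3.90975116]
[ 0.50968433 -0.0550634   0.12204222]
```

View pics/s2.png

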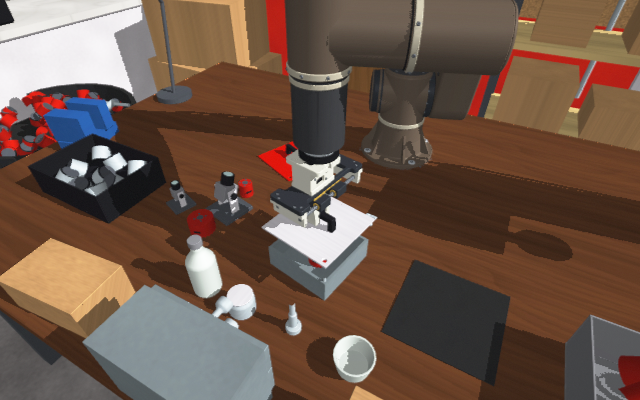

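The scene view shows the cover hanging level under the gripper at (320,232), clear of the box. A bit of the red saw shows at (318,264).

Emit:
{"method": "move_arm", "body": {"rows": [{"translation": [-2, 0.4, 0], "rot": [0, 0, 0], "hand": 1}, {"translation": [-5.5, 1, 0], "rot": [0, 0, 0], "hand": 1}, {"translation": [-9.5, 1.7, 0], "rot": [0, 0, 0], "hand": 1}, {"translation": [-13.5, 2.5, 0], "rot": [0, 0, 0], "hand": 1}, {"translation": [-17.5, 3.2, 0], "rot": [0, 0, 0], "hand": 1}, {"translation": [-21.5, 3.9, 0], "rot": [0, 0, 0], "hand": 1}, {"translation": [-25, 4.5, 0], "rot": [0, 0, 0], "hand": 1}, {"translation": [-28, 5.1, 0], "rot": [0, 0, 0], "hand": 1}]}}

```text
t: 5.42
eef_pos: [0.5532, 0.2829, 0.1422]
ee_rot: [3.141, -0.001, -1.765]
force: [2.3, -0.4, -3.9]
width: 0.0138
gripper_force: 40.0
```

Emit:
{"method": "move_arm", "body": {"rows": [{"translation": [-1.7, 0.3, 1], "rot": [0, 0, 0], "hand": 1}, {"translation": [-1.7, 0.3, 3], "rot": [0, 0, 0], "hand": 1}, {"translation": [-1.7, 0.3, 5], "rot": [0, 0, 0], "hand": 1}, {"translation": [-1.7, 0.3, 7], "rot": [0, 0, 0], "hand": 1}, {"translation": [-1.7, 0.3, 8.5], "rot": [0, 0, 0], "hand": 1}, {"translation": [-1.7, 0.3, 9.5], "rot": [0, 0, 0], "hand": 1}, {"translation": [-1.7, 0.3, 10], "rot": [0, 0, 0], "hand": 1}, {"translation": [-1.7, 0.3, 10], "rot": [0, 0, 0], "hand": 1}]}}

```text
t: 6.08
eef_pos: [0.5536, 0.297, 0.0418]
ee_rot: [3.14, -0.002, -1.766]
force: [-1.3, 0.3, -3.7]
width: 0.0138
gripper_force: 40.0
```

Another 11 mm to go, taken slowly.

Emit:
{"method": "move_arm", "body": {"rows": [{"translation": [0, 0, 0.4], "rot": [0, 0, 0], "hand": 1}, {"translation": [0, 0, 0.7], "rot": [0, 0, 0], "hand": 1}, {"translation": [0, 0, 0.9], "rot": [0, 0, 0], "hand": 1}, {"translation": [0, 0, 1.1], "rot": [0, 0, 0], "hand": 1}, {"translation": [0, 0, 1.2], "rot": [0, 0, 0], "hand": 1}, {"translation": [0, 0, 1.2], "rot": [0, 0, 0], "hand": 1}]}}

```text
t: 6.58
eef_pos: [0.5542, 0.2978, 0.0315]
ee_rot: [-3.142, 0.0, -1.766]
force: [-0.5, -0.7, -4.1]
width: 0.0139
gripper_force: 40.0
```

Emit:
{"method": "move_arm", "body": {"rows": [{"translation": [0, 0, 0.1], "rot": [0, 0, 0], "hand": 1}, {"translation": [0, 0, 0.2], "rot": [0, 0, 0], "hand": 1}, {"translation": [0, 0, 0.2], "rot": [0, 0, 0], "hand": 1}, {"translation": [0, 0, 0.2], "rot": [0, 0, 0], "hand": 1}]}}

```text
t: 6.92
eef_pos: [0.5544, 0.2979, 0.0304]
ee_rot: [-3.141, 0.0, -1.766]
force: [-3.8, -0.8, 5.4]
width: 0.0137
gripper_force: 40.0
```

Touching: the force has reversed. Now I release.

Emit:
{"method": "move_arm", "body": {"rows": [{"translation": [0, 0, 0], "rot": [0, 0, 0], "hand": 0.8}, {"translation": [0, 0, 0], "rot": [0, 0, 0], "hand": 0.6}, {"translation": [0, 0, 0], "rot": [0, 0, 0], "hand": 0.5}, {"translation": [0, 0, 0], "rot": [0, 0, 0], "hand": 0.5}, {"translation": [0, 0, 0], "rot": [0, 0, 0], "hand": 0.5}, {"translation": [0, 0, 0], "rot": [0, 0, 0], "hand": 0.5}]}}

```text
t: 7.42
eef_pos: [0.5543, 0.2978, 0.0294]
ee_rot: [-3.142, -0.0, -1.766]
force: [-0.4, -0.2, 0.1]
width: 0.0424
gripper_force: 0.0
```

Emit:
{"method": "move_arm", "body": {"rows": [{"translation": [0, 0, -1], "rot": [0, 0, 0], "hand": 0.5}, {"translation": [0, 0, -4], "rot": [0, 0, 0], "hand": 0.5}, {"translation": [0, 0, -8], "rot": [0, 0, 0], "hand": 0.2}, {"translation": [0, 0, -12], "rot": [0, 0, 0], "hand": 0.2}, {"translation": [0, 0, -16], "rot": [0, 0, 0], "hand": 0.2}, {"translation": [0, 0, -20], "rot": [0, 0, 0], "hand": 0.2}, {"translation": [0, 0, -20], "rot": [0, 0, 0], "hand": 0.2}]}}

```text
t: 8.0
eef_pos: [0.5576, 0.2996, 0.2401]
ee_rot: [-3.131, 0.01, -1.765]
force: [1.6, 1.0, 1.2]
width: 0.0683
gripper_force: 0.0
```

Run:
```python
from h import *
for n in ("scene","top"):
    c=cam(n); im,d=arm.grab_frame(n); P=cloud(c,d); z=P[...,2]
    if n=="scene":
        m=(np.hypot(P[...,0]-.555,P[...,1]-.298)<.13)&(z>.0045)&(z<.012)&(im.min(-1)>110); q=P[m]; print("cover",cv2.minAreaRect(q[:,:2].astype(np.float32)),np.median(q[:,2]))
    m=(np.hypot(P[...,0]-.549,P[...,1]+.003)<.06)&(z>.01)&(z<.1)&(im[...,0]>130)&(im[...,1]<90)
    q=P[m]; print(n,"red",len(q)); 
    t=q[q[:,2]>.042]; print(t.mean(0),cv2.minEnclosingCircle(t[:,:2].astype(np.float32)),np.median(t[:,2]))
    r=arm.pinpoint("saw_cap",n); print([(round(k["p"],2),w(c[0],k["point"]).round(4)) for k in r])
    if n=="scene": save("s3",im)
go([.549,-.003,.23],rot=down(-101))
```

```text
cover ((0.5558801889419556, 0.29925066232681274), (0.173221156001091, 0.17802469432353973), 78.77679443359375) 0.007838204122374903
scene red 138
[0.57346705 0.00865932 0.0476893 ] ((0.5665193200111389, 0.004487951286137104), 0.020792488008737564) 0.048258948034856475
[(0.68, array([0.5522, 0.0022, 0.047 ]))]
top red 219
[0.55294051 0.00093203 0.04916742] ((0.5539700984954834, 0.0002845657290890813), 0.02431286685168743) 0.049293547553544315
[(0.53, array([ 0.5485, -0.0022,  0.0492]))]
pos [0.5537 0.2975 0.2293] rot [ 3.141 -0.    -1.766] tr cm [29.57 -5.37 -0.07] rot deg [ 0.03 -0.01 -0.2 ]
```

View pics/s3.png

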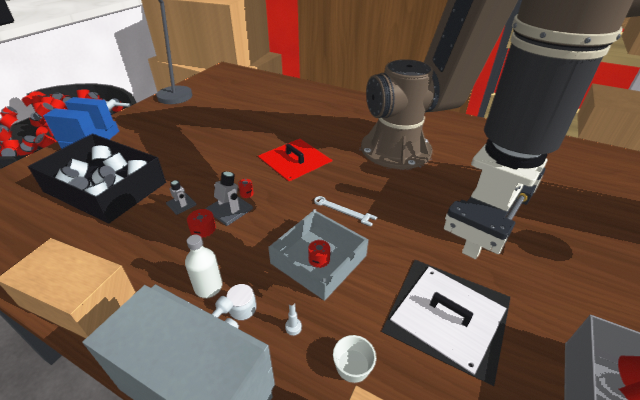

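The cover lies level on the mat at (448,310), centred within about 2 mm. The saw stands in the box at (319,253). I'll check it with the wrist camera from above.

Emit:
{"method": "move_arm", "body": {"rows": [{"translation": [4, -0.7, 0], "rot": [0, 0, 0], "hand": 0.2}, {"translation": [8, -1.4, 0], "rot": [0, 0, 0], "hand": 0.2}, {"translation": [12, -2.2, 0], "rot": [0, 0, 0], "hand": 0.2}, {"translation": [16, -2.9, 0], "rot": [0, 0, 0], "hand": 0.2}, {"translation": [20, -3.6, 0], "rot": [0, 0, 0], "hand": 0.2}, {"translation": [24, -4.4, 0], "rot": [0, 0, 0], "hand": 0.2}, {"translation": [28, -5.1, 0], "rot": [0, 0, 0], "hand": 0.2}, {"translation": [29.6, -5.4, 0], "rot": [0, 0, 0], "hand": 0.2}]}}

```text
t: 8.87
eef_pos: [0.5481, -0.007, 0.2281]
ee_rot: [3.139, -0.002, -1.768]
force: [-0.9, 0.4, 0.3]
width: 0.0701
gripper_force: 0.0
```

Emit:
{"method": "move_arm", "body": {"rows": [{"translation": [0, 0, 0], "rot": [0, 0, 0], "hand": 0.2}, {"translation": [0, 0, 0], "rot": [0, 0, 0], "hand": 0.2}]}}

```text
t: 9.03
eef_pos: [0.5491, -0.0044, 0.2282]
ee_rot: [3.139, -0.001, -1.768]
force: [-0.8, -0.5, -0.2]
width: 0.0702
gripper_force: 0.0
```

Run:
```python
from h import *
c=cam("wrist"); im,d=arm.grab_frame("wrist"); save("w3",im); P=cloud(c,d); z=P[...,2]
m=(np.hypot(P[...,0]-.553,P[...,1])<.05)&(z>.042)&(z<.06)&(im[...,0].astype(int)>im[...,1]+50)
q=P[m]; print(len(q),q.mean(0),cv2.minEnclosingCircle(q[:,:2].astype(np.float32)),cv2.minAreaRect(q[:,:2].astype(np.float32)))
go([.5535,0,.030],rot=down(-101))
```

```text
1315 [ 5.53083647e-01 -5.36805314e-04  4.76457887e-02] ((0.5532577633857727, 0.0003617287438828498), 0.02507057972252369) ((0.5528243780136108, 0.00014708004891872406), (0.04888305813074112, 0.048378314822912216), 78.23739624023438)
pos [ 0.5493 -0.0035  0.2284] rot [ 3.140e+00 -1.000e-03 -1.767e+00] tr cm [-0.44 -0.38 19.84] rot deg [ 0.1  -0.05 -0.25]
```

View pics/w3.png

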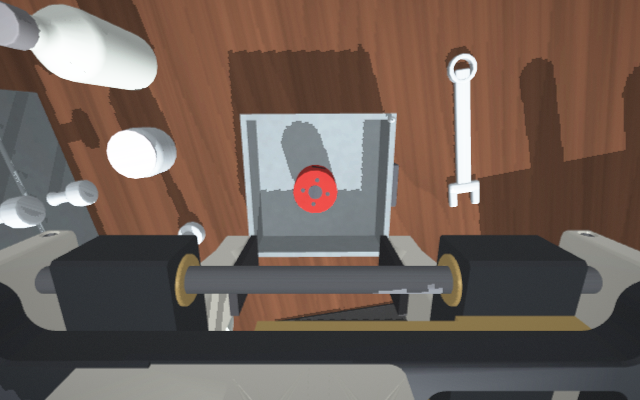

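The wrist view shows the saw's red cap at (315,190) inside the box, with clear floor all round. It measures a radius of 25 mm at z 0.048, as it should. Descending.

Emit:
{"method": "move_arm", "body": {"rows": [{"translation": [-0.4, -0.3, 3], "rot": [0, 0, 0], "hand": 0.2}, {"translation": [-0.4, -0.3, 7], "rot": [0, 0, 0], "hand": 0.2}, {"translation": [-0.4, -0.3, 11], "rot": [0, 0, 0], "hand": 0.2}, {"translation": [-0.4, -0.3, 14], "rot": [0, 0, 0], "hand": 0.2}, {"translation": [-0.4, -0.3, 15.5], "rot": [0, 0, 0], "hand": 0.2}, {"translation": [-0.4, -0.3, 15.5], "rot": [0, 0, 0], "hand": 0.2}, {"translation": [-0.4, -0.3, 15.5], "rot": [0, 0, 0], "hand": 0.2}]}}

```text
t: 9.67
eef_pos: [0.5531, 0.001, 0.0736]
ee_rot: [3.139, -0.002, -1.764]
force: [0.1, 0.2, 0.5]
width: 0.0703
gripper_force: 0.0
```

```bash
python3 -c "
from h import *
go([.5531,.0002,.030],rot=down(-101))"
```

```text
pos [0.5531 0.001  0.0736] rot [ 3.139e+00 -2.000e-03 -1.764e+00] tr cm [ 0.07 -0.02  4.36] rot deg [ 0.13 -0.09 -0.09]
```

Emit:
{"method": "move_arm", "body": {"rows": [{"translation": [0, 0, 1.5], "rot": [0, 0, 0], "hand": 0.2}, {"translation": [0, 0, 3], "rot": [0, 0, 0], "hand": 0.2}, {"translation": [0, 0, 4], "rot": [0, 0, 0], "hand": 0.2}, {"translation": [0, 0, 4.3], "rot": [0, 0, 0], "hand": 0.2}, {"translation": [0, 0, 4.3], "rot": [0, 0, 0], "hand": 0.2}, {"translation": [0, 0, 4.3], "rot": [0, 0, 0], "hand": 0.4}, {"translation": [0, 0, 4.3], "rot": [0, 0, 0], "hand": 0.6}, {"translation": [0, 0, 4.3], "rot": [0, 0, 0], "hand": 0.8}], "squeeze": 30}}

```text
t: 10.33
eef_pos: [0.5541, 0.0005, 0.0323]
ee_rot: [-3.14, 0.001, -1.766]
force: [0.0, 0.7, -0.3]
width: 0.0552
gripper_force: 0.0
```

Emit:
{"method": "move_arm", "body": {"rows": [{"translation": [0, 0, 0], "rot": [0, 0, 0], "hand": 1}, {"translation": [0, 0, 0], "rot": [0, 0, 0], "hand": 1}, {"translation": [0, 0, 0], "rot": [0, 0, 0], "hand": 1}, {"translation": [0, 0, 0], "rot": [0, 0, 0], "hand": 1}, {"translation": [0, 0, 0], "rot": [0, 0, 0], "hand": 1}]}}

```text
t: 10.75
eef_pos: [0.5539, 0.0004, 0.0321]
ee_rot: [-3.141, 0.0, -1.766]
force: [-1.2, 1.0, 6.5]
width: 0.0493
gripper_force: 30.0
```

Emit:
{"method": "move_arm", "body": {"rows": [{"translation": [0, 0, -1], "rot": [0, 0, 0], "hand": 1}, {"translation": [0, 0, -3], "rot": [0, 0, 0], "hand": 1}, {"translation": [0, 0, -6], "rot": [0, 0, 0], "hand": 1}, {"translation": [0, 0, -10], "rot": [0, 0, 0], "hand": 1}, {"translation": [0, 0, -14], "rot": [0, 0, 0], "hand": 1}, {"translation": [0, 0, -18], "rot": [0, 0, 0], "hand": 1}, {"translation": [0, 0, -21], "rot": [0, 0, 0], "hand": 1}, {"translation": [0, 0, -22], "rot": [0, 0, 0], "hand": 1}]}}

```text
t: 11.42
eef_pos: [0.5552, 0.0003, 0.2577]
ee_rot: [-3.134, 0.003, -1.765]
force: [-0.2, 0.7, -0.3]
width: 0.0494
gripper_force: 30.0
```

Emit:
{"method": "move_arm", "body": {"rows": [{"translation": [0, 0, 0], "rot": [0, 0, 0], "hand": 1}, {"translation": [0, 0, 0], "rot": [0, 0, 0], "hand": 1}, {"translation": [0, 0, 0], "rot": [0, 0, 0], "hand": 1}]}}

```text
t: 11.67
eef_pos: [0.5524, 0.0001, 0.2499]
ee_rot: [3.139, -0.001, -1.766]
force: [1.1, 0.6, -1.6]
width: 0.0492
gripper_force: 30.0
```

```bash
cat >> h.py <<'E'
L=np.array([.493,-.2944,.113]); N=np.array([-.322,.066,.944]); N/=np.linalg.norm(N)
def fin(off=.125):
    A=R.from_euler("xyz",arm.get_state()["ee_rot"]); z=A.as_matrix()[:,2]; k=np.cross(z,-N); a=np.arcsin(np.linalg.norm(k))
    B=R.from_rotvec(k/np.linalg.norm(k)*a)*A
    go(L+N*off,rot=B)
E
python3 -c "
from h import *
s=arm.get_state(); print(s['width'],s['gripper_force'],s['q']); fin()"
```

```text
0.0491928202640764 29.99977761413902 [ 3.54336012e-01  1.52834157e-01 -2.44277760e-01 -7.89653284e-04
 -1.17622888e+00 -5.49580632e-01]
pos [5.524e-01 1.000e-04 2.499e-01] rot [ 3.139e+00 -1.000e-03 -1.766e+00] tr cm [30.02  4.21  1.92] rot deg [19.34  0.09 -0.  ]
```

Emit:
{"method": "move_arm", "body": {"rows": [{"translation": [2, 0.3, 0], "rot": [1, 0, 0], "hand": 1}, {"translation": [5.5, 0.8, 0], "rot": [3, 0, 0], "hand": 1}, {"translation": [9.5, 1.3, 0], "rot": [6, 0, 0], "hand": 1}, {"translation": [13.5, 1.9, 0], "rot": [9, 0, 0], "hand": 1}, {"translation": [17.5, 2.5, 0], "rot": [12, 0, 0], "hand": 1}, {"translation": [21.5, 3, 0], "rot": [15, 0, 0], "hand": 1}, {"translation": [25, 3.5, 0], "rot": [17.5, 0, 0], "hand": 1}, {"translation": [28, 4, 0.5], "rot": [19, 0, 0], "hand": 1}]}}

```text
t: 12.33
eef_pos: [0.4575, -0.2682, 0.2454]
ee_rot: [-2.809, -0.001, -1.766]
force: [1.5, 0.7, -1.2]
width: 0.0495
gripper_force: 30.0
```

```bash
python3 -c "
from h import *
fin()"
```

```text
pos [ 0.4575 -0.2682  0.2454] rot [-2.809e+00 -1.000e-03 -1.766e+00] tr cm [1.85 0.58 1.31] rot deg [ 0.16  0.09 -0.  ]
```

Emit:
{"method": "move_arm", "body": {"rows": [{"translation": [1, 0.1, 0.7], "rot": [0.2, 0, 0], "hand": 1}, {"translation": [1.8, 0.3, 1.3], "rot": [0.2, 0, 0], "hand": 1}, {"translation": [1.8, 0.3, 1.3], "rot": [0.2, 0, 0], "hand": 1}, {"translation": [1.8, 0.3, 1.3], "rot": [0.2, 0, 0], "hand": 1}, {"translation": [1.8, 0.3, 1.3], "rot": [0.2, 0, 0], "hand": 1}, {"translation": [1.8, 0.3, 1.3], "rot": [0.2, 0, 0], "hand": 1}]}}

```text
t: 12.83
eef_pos: [0.458, -0.284, 0.2329]
ee_rot: [-2.807, -0.0, -1.765]
force: [0.1, 0.2, -0.5]
width: 0.0498
gripper_force: 30.0
```

Run:
```python
from h import *
fin()
for n in("scene","top"):
    c=cam(n); im,d=arm.grab_frame(n)
    if n=="scene": cv2.imwrite("pics/f1.png",cv2.resize(im[90:290,100:420,::-1],(800,500)))
    for l in("saw_mouth","saw_cap","cover","lens","focus"): print(n,l,[(round(k["p"],2),w(c[0],k["point"]).round(3).tolist()) for k in arm.pinpoint(l,n)[:3]])
print("focus",L+.1*N,"cap want",L+.142*N)
```

```text
pos [ 0.458  -0.284   0.2329] rot [-2.807 -0.    -1.765] tr cm [0.31 0.51 0.02] rot deg [ 0.04  0.14 -0.  ]
scene saw_mouth [(0.78, [0.466, -0.284, 0.206])]
scene saw_cap [(0.89, [0.454, -0.281, 0.249])]
scene cover [(0.96, [0.213, -0.269, 0.001]), (0.66, [0.554, 0.299, 0.005]), (0.57, [0.743, 0.171, -0.003])]
scene lens [(0.56, [0.496, -0.293, 0.115]), (0.5, [0.557, -0.426, 0.078]), (0.32, [0.734, -0.175, 0.002])]
scene focus []
top saw_mouth [(0.54, [0.462, -0.286, 0.214])]
top saw_cap [(0.64, [0.451, -0.285, 0.25])]
top cover [(0.94, [0.552, 0.298, 0.004]), (0.59, [0.213, -0.274, 0.001])]
top lens [(0.5, [0.558, -0.426, 0.081]), (0.47, [0.492, -0.29, 0.114]), (0.3, [0.435, -0.297, 0.002])]
top focus [(0.73, [0.46, -0.288, 0.206]), (0.6, [0.553, -0.428, 0.145]), (0.28, [0.432, -0.295, 0.0])]
focus [ 0.46078673 -0.28779728  0.20743892] cap want [ 0.44725715 -0.28502414  0.24710326]
```

View pics/f1.png

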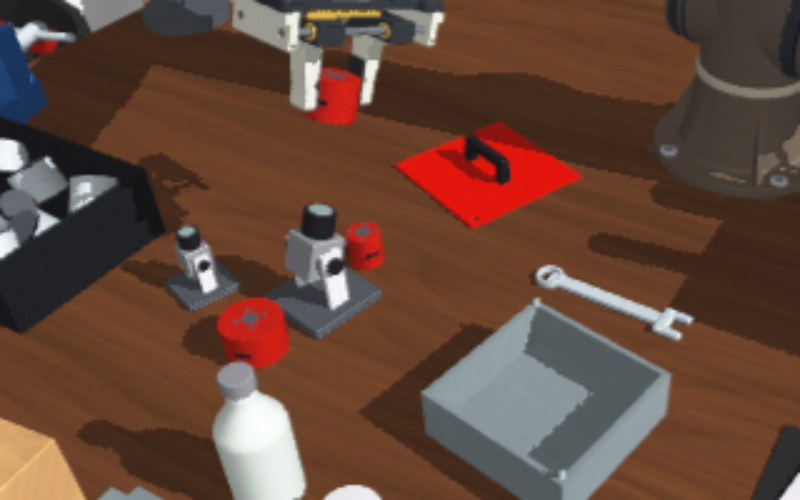

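The saw is held at (333,97) above and in front of the large camera, mouth towards the lens. I'll trim out the last few mm and settle.

Emit:
{"method": "move_arm", "body": {"rows": [{"translation": [0.3, 0.5, 0], "rot": [0, 0, 0], "hand": 1}, {"translation": [0.3, 0.5, 0], "rot": [0, 0, 0], "hand": 1}, {"translation": [0.3, 0.5, 0], "rot": [0, 0, 0], "hand": 1}, {"translation": [0.3, 0.5, 0], "rot": [0, 0, 0], "hand": 1}, {"translation": [0.3, 0.5, 0], "rot": [0, 0, 0], "hand": 1}, {"translation": [0.3, 0.5, 0], "rot": [0, 0, 0], "hand": 1}, {"translation": [0.3, 0.5, 0], "rot": [0, 0, 0], "hand": 1}, {"translation": [0.3, 0.5, 0], "rot": [0, 0, 0], "hand": 1}]}}

```text
t: 14.1
eef_pos: [0.4527, -0.2866, 0.2315]
ee_rot: [-2.806, -0.0, -1.766]
force: [0.4, -0.5, -2.0]
width: 0.0495
gripper_force: 30.0
```

Run:
```python
from h import *
fin(); s=arm.get_state(); print(s["gripper_force"],np.abs(s["qd"]).max())
for n in("scene","top"):
    c=cam(n); im,d=arm.grab_frame(n); P=cloud(c,d)
    for l in("saw_mouth","saw_cap"): print(n,l,[(round(k["p"],2),w(c[0],k["point"]).round(3).tolist()) for k in arm.pinpoint(l,n)[:2]])
    m=(np.hypot(P[...,0]-.453,P[...,1]+.286)<.06)&(P[...,2]>.19)&(P[...,2]<.28)&(im[...,0].astype(int)>im[...,1]+60); q=P[m]-L; h=q@N; r=q-np.outer(h,N); print(n,len(q),"h",np.percentile(h,[2,98]).round(3),"lateral max",np.percentile(np.linalg.norm(r,axis=1),97).round(3))
```

```text
pos [ 0.4527 -0.2866  0.2315] rot [-2.806 -0.    -1.766] tr cm [-0.04  0.02  0.05] rot deg [-0.    0.13 -0.  ]
29.999834499321878 0.0012355322092076353
scene saw_mouth [(0.64, [0.462, -0.287, 0.206])]
scene saw_cap [(0.68, [0.446, -0.283, 0.25])]
scene 463 h [0.103 0.156] lateral max 0.043
top saw_mouth [(0.44, [0.46, -0.291, 0.213])]
top saw_cap [(0.52, [0.446, -0.286, 0.249])]
top 104 h [0.104 0.148] lateral max 0.031
```

The mouth is within about 6 mm of the focus, the axis is aligned and the arm is still. Handing in.

```bash
python3 -c "
from station import arm
print(arm.job_done())"
```

```text
the job is handed in; nothing more can be done
None
```

The job is handed in, with no verdict returned: the cover lies flat and released on the mat about 2 mm off centre, and the saw is held still with its mouth facing the lens, within about 6 mm of the point 10 cm in front of it.

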